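# Put the mixed-up sample jars back in their colour-coded stands

### The arm

A 6-joint arm with a two-finger parallel gripper is mounted at the origin on a cart in front of the work surface, level with it; the furniture and walls round the work are solid. World frame = base frame: x ahead of the robot, y to its left, z up, the work surface at z = 0. Lengths are in m, angles in rad, forces in N, time in s.
With the tool pointing down it reaches from about 0.35 to 0.85 m from the base axis. Payload 8.1 kg.
Tool frame: the origin (TCP) lies between the finger pads; the fingertips stand 14 mm ahead of it and the grasp point (between the pads) lies 5 mm behind it; z points along the fingers, y is the line along which they close (so a half turn about z gives the same grasp; the last joint's range is limited). The gripper opens to 93 mm and grips with 3 to 60 N. Pads are 15 mm wide; open, the fingers measure 128 mm over their backs; the gripper's body (75 mm by 188 mm) begins 65 mm behind the grasp point.
Start: joints at [-1.408, 0.13, 1.488, -0, 1.523, -0.085], TCP at [0.147, -0.582, 0.233] pointing down, gripper open.
Joint ranges: [-2.96, 2.96], [-0.89, 2.26], [0.02, 2.5], [-1.34, 4.48], [0, 2.73], [-2.66, 2.66]. Speed limits (rad/s): [2.39, 2.39, 2.79, 3.14, 3.14, 3.14].

### API

Orientations are given as a rotation vector (axis times angle).
In Python, from plant import robot gives the robot as it stands.
- The arm moves only by the tool arm_command, never from a script. Its argument "targets" is a list of rows, each an object of numbers: "x", "y", "z": the shift along the world's x, y, z in units of 500 mm (1.0 is 500 mm); "rx", "ry", "rz": the turn, a rotation vector about the world's x, y, z in units of 2 rad (1.0 is 2 rad); "claw": the closure in counts, from 0 (fully open) to 255 (shut). In form: [{"x": .., "y": .., "z": .., "rx": .., "ry": .., "rz": .., "claw": ..}, ...]. A call has 1 to 10 rows; each row is the pose to reach, as a shift and turn from the pose commanded when the call began; what a row does not reach only later rows make up. A row lasts 1/12 s, in which the tool goes at most 41.7 mm and 7.16 degrees, less where a joint would pass 70% of its speed; a pose out of reach is approached as far as the arm can. A call with a number of a shift or a turn outside -1 to 1 is refused whole. A call with a gripper value outside its range is refused whole. The fingers move at their own pace and stop on an object; "squeeze" is the grip in N (left out, the last holds). Time passes only in rows, so rows that repeat a pose let the fingers close. It gives the time, the measured TCP pose, the force, the opening and the grip force at its end, in the units of the state.
- robot.read_state(): the state, without advancing time (a new reading comes with each control period).
- robot.read_camera(name): name is "scene" or "top" or "wrist"; returns (picture, depth): 400x640x3 uint8, red, green, blue; 400x640 float32, m along the optical axis (not along the pixel's ray), 0 where there is no reading.
- robot.get_calibration(name): a dict with "intrinsics" (3x3 intrinsics, pixels), "dist" ([k1, k2, p1, p2, k3] as OpenCV has them; the pictures are not rectified), "origin" and "orientation" of the camera in the world. Camera axes: x right, y up, looking along -z (the intrinsics and any distortion apply to the point x, -y, -z); pixel columns grow to the right and rows downward; lengths in m; the calibration is good to about 2 mm. A picture is of the moment at which its call begins: read the wrist's pose just before it. get_calibration takes no time and is no camera call; for the wrist camera it gives the pose at the moment of the call.
- robot.close_job(): hands the job in; it is judged then, once.
The state is a dict: "t": time; "q": joint angles; "dq": joint speeds; "joint_torque": joint torques, N m; "tool_pos": TCP position; "orientation": TCP orientation; "force": force on the tool from outside, world axes, zero at the start; "wrist_torque": the same for the moment, N m; "opening": finger opening in m; "gripper_force": force on a finger pad.
Only numpy, scipy, OpenCV 4.12 (cv2) and the standard library are available. Lean on these libraries where they do the work, as an engineer would, in place of code of your own. Each camera call takes 0.05 s, during which the arm holds its last target. There are 200 camera calls.

### The job

The four sample jars have been put back in each other's stands. Move each jar to the stand of the same colour as its cap (red, green, blue, white), standing flat inside the rim; only one jar fits in a stand, so use the empty black stand or a free bit of bench on the way. Never tip a jar over.

Things in the scene. Friction and masses are not known exactly. Their poses are not given: they have to be found in the camera images.
- jar_red: screw-cap sample jar, opaque white body, red cap; upright cylinder 45 mm in diameter, 63 mm high, the ribbed cap being the top 15 mm (as wide as the body), about 70 g. At the start it stands upright in a stand of another colour. Origin: centre of its underside; z points up through the cap.
- jar_green: screw-cap sample jar, opaque white body, green cap; upright cylinder 45 mm in diameter, 63 mm high, the ribbed cap being the top 15 mm (as wide as the body), about 70 g. At the start it stands upright in a stand of another colour. Origin: centre of its underside; z points up through the cap.
- jar_blue: screw-cap sample jar, clear body full of grey-brown soil, blue cap; upright cylinder 45 mm in diameter, 63 mm high, the ribbed cap being the top 15 mm (as wide as the body), about 70 g. At the start it stands upright in a stand of another colour. Origin: centre of its underside; z points up through the cap.
- jar_white: screw-cap sample jar, clear body full of grey-brown soil, white cap; upright cylinder 45 mm in diameter, 63 mm high, the ribbed cap being the top 15 mm (as wide as the body), about 70 g. At the start it stands upright in a stand of another colour. Origin: centre of its underside; z points up through the cap.
- stand_red: red plastic jar stand, a shallow round dish fixed to the bench: outside diameter 80 mm, flat inner floor 72 mm in diameter and 4 mm above the bench, low rim whose top is 9 mm above the bench and 4 mm thick; a small flat finger tab sticks out 10 mm on its own -x side. At the start it holds one of the wrong jars. Origin: centre of its underside, on the bench; z points up. Neighbouring stands are at least 110 mm apart, centre to centre.
- stand_green: green plastic jar stand, a shallow round dish fixed to the bench: outside diameter 80 mm, flat inner floor 72 mm in diameter and 4 mm above the bench, low rim whose top is 9 mm above the bench and 4 mm thick; a small flat finger tab sticks out 10 mm on its own -x side. At the start it holds one of the wrong jars. Origin: centre of its underside, on the bench; z points up. Neighbouring stands are at least 110 mm apart, centre to centre.
- stand_blue: blue plastic jar stand, a shallow round dish fixed to the bench: outside diameter 80 mm, flat inner floor 72 mm in diameter and 4 mm above the bench, low rim whose top is 9 mm above the bench and 4 mm thick; a small flat finger tab sticks out 10 mm on its own -x side. At the start it holds one of the wrong jars. Origin: centre of its underside, on the bench; z points up. Neighbouring stands are at least 110 mm apart, centre to centre.
- stand_white: white plastic jar stand, a shallow round dish fixed to the bench: outside diameter 80 mm, flat inner floor 72 mm in diameter and 4 mm above the bench, low rim whose top is 9 mm above the bench and 4 mm thick; a small flat finger tab sticks out 10 mm on its own -x side. At the start it holds one of the wrong jars. Origin: centre of its underside, on the bench; z points up. Neighbouring stands are at least 110 mm apart, centre to centre.
- stand_black: black plastic jar stand, a shallow round dish fixed to the bench: outside diameter 80 mm, flat inner floor 72 mm in diameter and 4 mm above the bench, low rim whose top is 9 mm above the bench and 4 mm thick; a small flat finger tab sticks out 10 mm on its own -x side. It is the spare stand, empty at the start. Origin: centre of its underside, on the bench; z points up. Neighbouring stands are at least 110 mm apart, centre to centre.
Things that resemble listed ones, but are neither listed nor needed, are in the scene too. Leave any orange or yellow look-alike of the jar_blue alone.

How it is judged:
At the end, for the whole second after the job is handed in: Each of the four jars stands upright (within 0.08 rad) and at rest on the inner floor of the stand of its cap's colour, its axis within 15 mm of the stand's centre (anywhere inside the rim) and its underside 1 to 6.5 mm above the stand's underside (horizontal distance between jar_red and stand_red below 0.015 m and z of jar_red in the frame of stand_red between 0.001 and 0.0065 m and angle between each of jar_red, jar_green, jar_blue, jar_white's own z axis and vertical below 0.08 rad and linear speed of each of jar_red, jar_green, jar_blue, jar_white below 0.02 m/s and horizontal distance between jar_green and stand_green below 0.015 m and z of jar_green in the frame of stand_green between 0.001 and 0.0065 m and horizontal distance between jar_blue and stand_blue below 0.015 m and z of jar_blue in the frame of stand_blue between 0.001 and 0.0065 m and horizontal distance between jar_white and stand_white below 0.015 m and z of jar_white in the frame of stand_white between 0.001 and 0.0065 m); the robot touches nothing.
It fails at once if a jar is tipped over (leans more than 0.8 rad) (angle between any of jar_red, jar_green, jar_blue, jar_white's own z axis and vertical above 0.8 rad).
It also fails if it takes over 104 s, if anything falls off the work surface, if the arm or the gripper's body presses on something with over 40 N, if the wrist force passes 120 N, or if a joint passes its speed limit or range.

## Working session

There is one attempt and no reset: what is moved stays moved. The work goes in short steps, Python scripts to look and compute and a tool call to move; the robot and the scene stay as the last step left them, time stands still between calls to the robot, and variables do not carry over. Pictures are saved under pics/ and viewed, at most 14 in all, crops included, and the job is handed in when it is done.

Besides the shell and the picture viewer there is one more tool, called after ">>>" by a JSON object that holds its "api" and its "payload". arm_command: Moves the arm, as the interface text tells. Shifts and turns lie within -1 to 1; 1 stands for 500 mm of shift or 2 rad of turn. Its arguments: {"type":"object","properties":{"targets":{"type":"array","items":{"type":"object","properties":{"x":{"type":"number","minimum":-1,"maximum":1},"y":{"type":"number","minimum":-1,"maximum":1},"z":{"type":"number","minimum":-1,"maximum":1},"rx":{"type":"number","minimum":-1,"maximum":1},"ry":{"type":"number","minimum":-1,"maximum":1},"rz":{"type":"number","minimum":-1,"maximum":1},"claw":{"type":"number"}}}},"squeeze":{"type":"number"}},"required":["targets"]}

```bash
mkdir -p pics; cat > h.py <<'E'
import numpy as np, cv2
from plant import robot
from scipy.spatial.transform import Rotation as R
def rot(o):
    o=np.array(o,float)
    return o if o.shape==(3,3) else (R.from_rotvec(o).as_matrix() if o.size==3 else R.from_quat(o).as_matrix())
def cast(c,px,z):
    """pixels (N,2) -> world points on plane z"""
    n=cv2.undistortPoints(np.array(px,float).reshape(-1,1,2),np.array(c['intrinsics']),np.array(c['dist'])).reshape(-1,2)
    d=np.c_[n[:,0],-n[:,1],-np.ones(len(n))]@rot(c['orientation']).T
    o=np.array(c['origin'])
    return o+d*((z-o[2])/d[:,2])[:,None]
def shot(name,fn=None):
    c=robot.get_calibration(name); im,d=robot.read_camera(name)
    if fn: cv2.imwrite('pics/'+fn,cv2.cvtColor(im,cv2.COLOR_RGB2BGR))
    return c,im,d
E
python3 - <<'E'
from h import *
for n in('top','scene'):
    c,im,d=shot(n,n+'0.png'); print(n,c)
s=robot.read_state(); print(s['t'],s['tool_pos'],s['orientation'],s['opening'])
E
```

```text
top {'intrinsics': array([[384.47434753,   0.        , 319.93044245],
       [  0.        , 384.47434753, 197.3353426 ],
       [  0.        ,   0.        ,   1.        ]]), 'dist': array([-0.08190045,  0.        ,  0.        ,  0.        ,  0.        ]), 'origin': array([0.40886445, 0.03037059, 0.88494561]), 'orientation': array([ 0.12320404, -0.0792987 , -1.58587188])}
scene {'intrinsics': array([[438.04296275,   0.        , 321.24590688],
       [  0.        , 438.04296275, 204.64646609],
       [  0.        ,   0.        ,   1.        ]]), 'dist': array([-0.11355128,  0.        ,  0.        ,  0.        ,  0.        ]), 'origin': array([0.1639583 , 0.70000582, 0.80201019]), 'orientation': array([ 0.25030145, -1.00765234, -2.44209113])}
0.1 [ 0.14710616 -0.58119074  0.23169862] [-3.11586171e+00 -3.88077001e-01  7.11411906e-05] 0.09282101725073495
```

View pics/top0.png

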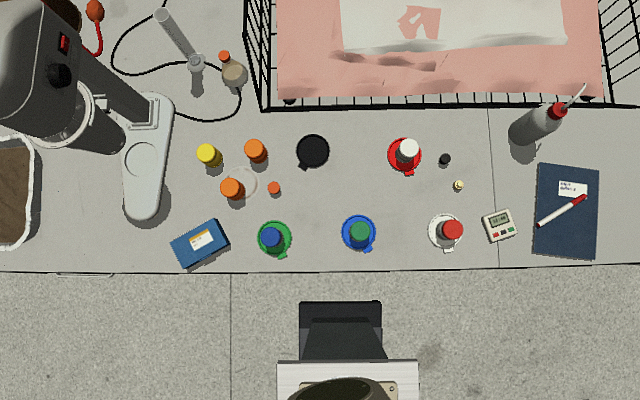

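View pics/scene0.png

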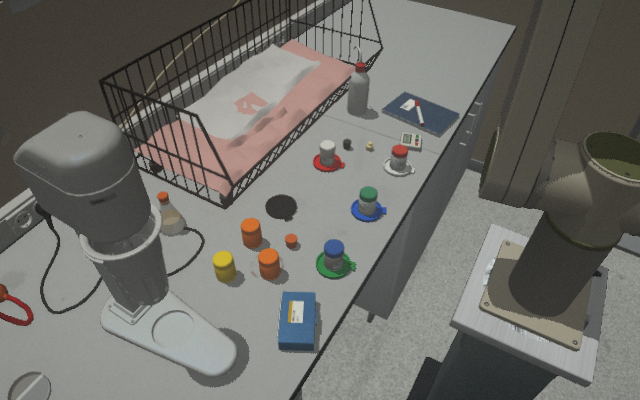

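```bash
cat >> h.py <<'E'
def blob(im,c,px,r,test,z):
    """centre of masked pixels near px, cast onto z; returns pt, bounding diameter est."""
    hsv=cv2.cvtColor(im,cv2.COLOR_RGB2HSV).astype(int); m=test(hsv[...,0],hsv[...,1],hsv[...,2]).astype(np.uint8)
    w=np.zeros_like(m); cv2.circle(w,tuple(px),r,1,-1); m&=w
    cs,_=cv2.findContours(m,cv2.RETR_EXTERNAL,cv2.CHAIN_APPROX_NONE)
    k=max(cs,key=cv2.contourArea); P=cast(c,k.reshape(-1,2),z)[:,:2].astype(np.float32)
    mm=cv2.moments(k); q=[mm['m10']/mm['m00'],mm['m01']/mm['m00']]
    return cast(c,[q],z)[0,:2].round(4),np.round(q,1),round(2*float(np.sqrt(cv2.contourArea(P.reshape(-1,1,2))/np.pi)),4),P
RED=lambda h,s,v:((h<8)|(h>170))&(s>120)&(v>60)
GRN=lambda h,s,v:(h>45)&(h<88)&(s>80)
BLU=lambda h,s,v:(h>98)&(h<128)&(s>100)
WHT=lambda h,s,v:(s<30)&(v>205)
BLK=lambda h,s,v:(v<60)
E
python3 - <<'E'
from h import *
c=robot.get_calibration('top'); im=cv2.cvtColor(cv2.imread('pics/top0.png'),cv2.COLOR_BGR2RGB)
from h import *
for n,p,r,t,z in [('capW',(408,148),14,WHT,.067),('capR',(452,230),16,RED,.067),('capB',(271,237),14,BLU,.067),('capG',(360,231),14,GRN,.067),
 ('sR',(404,155),26,RED,.009),('sW',(445,231),26,WHT,.009),('sG',(273,238),26,GRN,.009),('sB',(359,233),26,BLU,.009),('sK',(312,150),24,BLK,.009)]:
    a=blob(im,c,p,r,t,z); print(n,*a[:3], end=' ')
    if n[0]=='s':
        print(cv2.minEnclosingCircle(a[3]), end=' '); P=a[3]
        # robust circle fit w/ radius 0.04
        from scipy.optimize import least_squares
        f=least_squares(lambda x:np.hypot(*(P-x).T)-.04,P.mean(0),loss='soft_l1',f_scale=.001); print('fit',f.x.round(4), np.abs(f.fun).mean().round(4))
    else: print()
s=robot.read_state();print(s['q'])
E
python3 - <<'E'
import cv2
im=cv2.imread('pics/top0.png')[120:270,220:480]
cv2.imwrite('pics/crop.png',cv2.resize(im,None,fx=3,fy=3))
E
```

```text
capW [ 0.6218 -0.1435] [408.9 147. ] 0.0377 
capR [ 0.4417 -0.2279] [452.3 228.9] 0.0412 
capB [0.4327 0.1598] [270.2 236.5] 0.0411 
capG [ 0.4423 -0.0309] [359.7 230.6] 0.0408 
sR [ 0.6095 -0.1382] [402.  158.6] 0.0563 ((0.6151843667030334, -0.14268912374973297), 0.04483452066779137) fit [ 0.62   -0.1442] 0.0066
sW [ 0.4511 -0.2079] [435.5 226.2] 0.0324 ((0.4419398307800293, -0.22291816771030426), 0.03619503974914551) fit [ 0.4346 -0.2358] 0.0048
sG [0.431  0.1598] [274.2 238. ] 0.0787 ((0.42778730392456055, 0.15912273526191711), 0.044834934175014496) fit [0.4317 0.1602] 0.0021
sB [ 0.4404 -0.0323] [358.5 232.5] 0.0786 ((0.43754974007606506, -0.03373352438211441), 0.04475988820195198) fit [ 0.441  -0.0322] 0.002
sK [0.6316 0.0707] [312.  151.2] 0.0784 ((0.6285316944122314, 0.07168465852737427), 0.0453340969979763) fit [0.6326 0.0709] 0.0023
[-1.40840838e+00  1.31102452e-01  1.48914064e+00  1.84692877e-05
  1.52300676e+00 -8.54344745e-02]
```

View pics/crop.png

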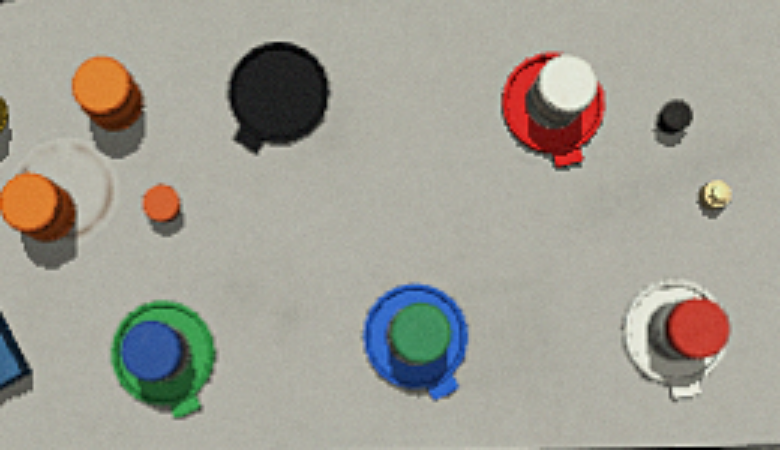

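```bash
python3 - <<'E'
from h import *
c=robot.get_calibration('top'); print(cast(c,[[404,154.3],[444.7,230.7]],.009).round(4))
E
```

```text
[[ 0.6196 -0.1435  0.009 ]
 [ 0.4404 -0.2285  0.009 ]]
```

>>> {"api": "arm_command", "payload": {"targets": [{"x": 0.06,"y": 0.05,"z": 0.03,"rz": -0.02},{"x": 0.58,"y": 0.66,"z": 0.03,"rz": -0.124},{"x": 0.58,"y": 0.66,"z": 0.03,"rz": -0.124},{"x": 0.58,"y": 0.66,"z": 0.03,"rz": -0.124},{"x": 0.58,"y": 0.66,"z": 0.03,"rz": -0.124},{"x": 0.58,"y": 0.66,"z": 0.03,"rz": -0.124},{"x": 0.58,"y": 0.66,"z": 0.03,"rz": -0.124},{"x": 0.58,"y": 0.66,"z": 0.03,"rz": -0.124},{"x": 0.58,"y": 0.66,"z": 0.03,"rz": -0.124},{"x": 0.58,"y": 0.66,"z": 0.03,"rz": -0.124}]}}

```text
schema error: expected keys x, y, z, rx, ry, rz, claw
```

>>> {"api": "arm_command", "payload": {"squeeze": 20, "targets": [{"x": 0.06,"y": 0.05,"z": 0.03,"rx": 0,"ry": 0,"rz": -0.02,"claw": 0},{"x": 0.58,"y": 0.66,"z": 0.03,"rx": 0,"ry": 0,"rz": -0.124,"claw": 0},{"x": 0.58,"y": 0.66,"z": 0.03,"rx": 0,"ry": 0,"rz": -0.124,"claw": 0},{"x": 0.58,"y": 0.66,"z": 0.03,"rx": 0,"ry": 0,"rz": -0.124,"claw": 0},{"x": 0.58,"y": 0.66,"z": 0.03,"rx": 0,"ry": 0,"rz": -0.124,"claw": 0},{"x": 0.58,"y": 0.66,"z": 0.03,"rx": 0,"ry": 0,"rz": -0.124,"claw": 0},{"x": 0.58,"y": 0.66,"z": 0.03,"rx": 0,"ry": 0,"rz": -0.124,"claw": 0},{"x": 0.58,"y": 0.66,"z": 0.03,"rx": 0,"ry": 0,"rz": -0.124,"claw": 0},{"x": 0.58,"y": 0.66,"z": 0.03,"rx": 0,"ry": 0,"rz": -0.124,"claw": 0},{"x": 0.58,"y": 0.66,"z": 0.03,"rx": 0,"ry": 0,"rz": -0.124,"claw": 0}]}}

```text
t: 0.93
tool_pos: [0.4209, -0.2697, 0.2474]
orientation: [-3.141, 0.001, 0.0]
force: [0.1, -0.7, -0.6]
opening: 0.0927
gripper_force: 0.0
```

>>> {"api": "arm_command", "payload": {"targets": [{"x": 0.38,"y": 0.23,"z": -0.15,"rx": 0,"ry": 0,"rz": 0,"claw": 0},{"x": 0.38,"y": 0.23,"z": -0.15,"rx": 0,"ry": 0,"rz": 0,"claw": 0},{"x": 0.38,"y": 0.23,"z": -0.15,"rx": 0,"ry": 0,"rz": 0,"claw": 0},{"x": 0.38,"y": 0.23,"z": -0.15,"rx": 0,"ry": 0,"rz": 0,"claw": 0},{"x": 0.38,"y": 0.23,"z": -0.15,"rx": 0,"ry": 0,"rz": 0,"claw": 0},{"x": 0.38,"y": 0.23,"z": -0.15,"rx": 0,"ry": 0,"rz": 0,"claw": 0},{"x": 0.38,"y": 0.23,"z": -0.15,"rx": 0,"ry": 0,"rz": 0,"claw": 0},{"x": 0.38,"y": 0.23,"z": -0.15,"rx": 0,"ry": 0,"rz": 0,"claw": 0},{"x": 0.38,"y": 0.23,"z": -0.15,"rx": 0,"ry": 0,"rz": 0,"claw": 0}]}}

```text
t: 1.68
tool_pos: [0.6096, -0.1568, 0.1723]
orientation: [3.142, 0.0, -0.002]
force: [-0.8, -0.7, -0.2]
opening: 0.0928
gripper_force: 0.0
```

```bash
python3 - <<'E'
from h import *
s=robot.read_state(); print(s['tool_pos'],s['orientation'],s['t'],s['q'])
c,im,d=shot('wrist','w1.png'); print(c)
E
```

```text
[ 0.60963823 -0.15682327  0.17228423] [ 3.14157305e+00  6.34879237e-05 -1.75177744e-03] 1.6833 [-3.32985524e-01  2.43552192e-01  1.47159493e+00 -3.86572832e-04
  1.42749325e+00  1.23782579e+00]
{'intrinsics': array([[323.82489272,   0.        , 328.9744613 ],
       [  0.        , 323.82489272, 201.76913206],
       [  0.        ,   0.        ,   1.        ]]), 'dist': array([-0.02654508,  0.        ,  0.        ,  0.        ,  0.        ]), 'origin': array([ 0.67600879, -0.15682919,  0.32459579]), 'orientation': array([-0.19074653,  0.18921108, -1.56273633])}
```

View pics/w1.png

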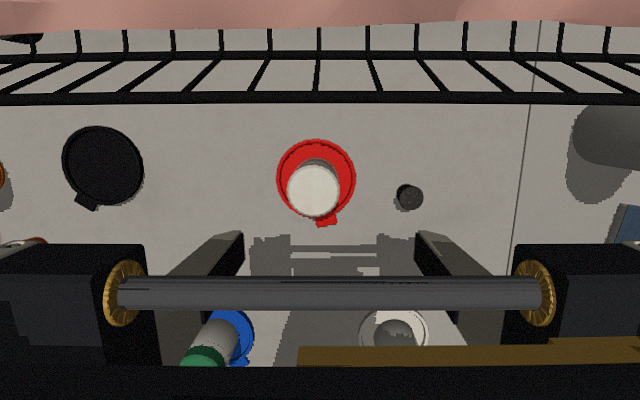

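```bash
python3 - <<'E'
from h import *
c,im,d=shot('wrist'); print(blob(im,c,(314,190),30,WHT,.067)[:3])
print('stands',cast(c,[[316,177],[103,164]],.009).round(3))
def pt(u,v,D):
    p=cast(c,[[u,v]],0)[0]; o=c['origin']; f=-rot(c['orientation'])[:,2]; r=(p-o); return o+r*D/(r@f)
for v in (15,30,58,61,97,98,99):
    k=d[v,280:420]; k=k[k>0]; print(v,[pt(318,v,x).round(3) for x in np.percentile(k,[2,50])] if len(k) else None)
E
```

```text
Traceback (most recent call last):
  File "h.py", line 22, in blob
    k=max(cs,key=cv2.contourArea); P=cast(c,k.reshape(-1,2),z)[:,:2].astype(np.float32)
ValueError: max() iterable argument is empty
```

```bash
python3 - <<'E'
from h import *
c,im,d=shot('wrist'); print(blob(im,c,(314,190),30,lambda h,s,v:(s<50)&(v>170),.067)[:3])
print('stands',cast(c,[[316,177],[103,164]],.009).round(3))
def pt(u,v,D):
    p=cast(c,[[u,v]],0)[0]; o=c['origin']; f=-rot(c['orientation'])[:,2]; r=(p-o); return o+r*D/(r@f)
for v in (15,30,58,61,97,98,99):
    k=d[v,280:420]; k=k[k>0]; print(v,[pt(318,v,x).round(3) for x in np.percentile(k,[2,50])] if len(k) else None)
E
```

```text
(array([ 0.6222, -0.1437]), array([311.6, 190.1]), 0.0395)
stands [[ 0.623 -0.145  0.009]
 [ 0.637  0.066  0.009]]
15 [array([ 0.756, -0.15 ,  0.055]), array([ 0.757, -0.15 ,  0.049])]
30 [array([ 0.749, -0.149,  0.039]), array([ 0.759, -0.148,  0.   ])]
58 [array([ 0.725, -0.149,  0.053]), array([ 0.728, -0.149,  0.039])]
61 [array([ 0.722, -0.15 ,  0.061]), array([ 0.732, -0.148,  0.   ])]
97 [array([ 0.69 , -0.152,  0.131]), array([ 0.69 , -0.152,  0.129])]
98 [array([ 0.69 , -0.152,  0.13 ]), array([ 0.69 , -0.152,  0.129])]
99 [array([ 0.689, -0.152,  0.131]), array([ 0.689, -0.152,  0.129])]
```

>>> {"api": "arm_command", "payload": {"targets": [{"x": 0.012,"y": 0.014,"z": -0.02,"rx": 0,"ry": 0,"rz": 0,"claw": 0},{"x": 0.025,"y": 0.026,"z": -0.06,"rx": 0,"ry": 0,"rz": 0,"claw": 0},{"x": 0.025,"y": 0.026,"z": -0.12,"rx": 0,"ry": 0,"rz": 0,"claw": 0},{"x": 0.025,"y": 0.026,"z": -0.17,"rx": 0,"ry": 0,"rz": 0,"claw": 0},{"x": 0.025,"y": 0.026,"z": -0.22,"rx": 0,"ry": 0,"rz": 0,"claw": 0},{"x": 0.025,"y": 0.026,"z": -0.26,"rx": 0,"ry": 0,"rz": 0,"claw": 0},{"x": 0.025,"y": 0.026,"z": -0.28,"rx": 0,"ry": 0,"rz": 0,"claw": 0},{"x": 0.025,"y": 0.026,"z": -0.28,"rx": 0,"ry": 0,"rz": 0,"claw": 0},{"x": 0.025,"y": 0.026,"z": -0.28,"rx": 0,"ry": 0,"rz": 0,"claw": 90},{"x": 0.025,"y": 0.026,"z": -0.28,"rx": 0,"ry": 0,"rz": 0,"claw": 160}]}}

```text
t: 2.67
tool_pos: [0.6239, -0.144, 0.0345]
orientation: [3.141, -0.001, 0.004]
force: [0.3, -0.1, 0.5]
opening: 0.0837
gripper_force: 0.0
```

>>> {"api": "arm_command", "payload": {"targets": [{"x": 0,"y": 0,"z": 0,"rx": 0,"ry": 0,"rz": 0,"claw": 200},{"x": 0,"y": 0,"z": 0,"rx": 0,"ry": 0,"rz": 0,"claw": 200},{"x": 0,"y": 0,"z": 0,"rx": 0,"ry": 0,"rz": 0,"claw": 200},{"x": 0,"y": 0,"z": 0,"rx": 0,"ry": 0,"rz": 0,"claw": 200},{"x": 0,"y": 0,"z": 0,"rx": 0,"ry": 0,"rz": 0,"claw": 200}]}}

```text
t: 3.08
tool_pos: [0.6229, -0.1437, 0.033]
orientation: [3.141, -0.0, 0.001]
force: [1.2, 0.3, 0.2]
opening: 0.0511
gripper_force: 0.0
```

>>> {"api": "arm_command", "payload": {"targets": [{"x": 0,"y": 0,"z": 0,"rx": 0,"ry": 0,"rz": 0,"claw": 200},{"x": 0,"y": 0,"z": 0,"rx": 0,"ry": 0,"rz": 0,"claw": 200},{"x": 0,"y": 0,"z": 0,"rx": 0,"ry": 0,"rz": 0,"claw": 200},{"x": 0,"y": 0,"z": 0,"rx": 0,"ry": 0,"rz": 0,"claw": 200},{"x": 0,"y": 0,"z": 0.02,"rx": 0,"ry": 0,"rz": 0,"claw": 200},{"x": 0,"y": 0,"z": 0.06,"rx": 0,"ry": 0,"rz": 0,"claw": 200},{"x": 0,"y": 0,"z": 0.12,"rx": 0,"ry": 0,"rz": 0,"claw": 200},{"x": 0,"y": 0,"z": 0.12,"rx": 0,"ry": 0,"rz": 0,"claw": 200}]}}

```text
t: 3.75
tool_pos: [0.6262, -0.1447, 0.0997]
orientation: [3.139, -0.0, 0.013]
force: [1.3, -0.6, 1.0]
opening: 0.044
gripper_force: 20.0
```

>>> {"api": "arm_command", "payload": {"targets": [{"x": -0.02,"y": 0.03,"z": 0,"rx": 0,"ry": 0,"rz": 0,"claw": 200},{"x": -0.06,"y": 0.09,"z": 0,"rx": 0,"ry": 0,"rz": 0,"claw": 200},{"x": -0.1,"y": 0.16,"z": 0,"rx": 0,"ry": 0,"rz": 0,"claw": 200},{"x": -0.13,"y": 0.205,"z": 0,"rx": 0,"ry": 0,"rz": 0,"claw": 200},{"x": -0.145,"y": 0.227,"z": 0,"rx": 0,"ry": 0,"rz": 0,"claw": 200},{"x": -0.145,"y": 0.227,"z": -0.02,"rx": 0,"ry": 0,"rz": 0,"claw": 200},{"x": -0.145,"y": 0.227,"z": -0.06,"rx": 0,"ry": 0,"rz": 0,"claw": 200},{"x": -0.145,"y": 0.227,"z": -0.1,"rx": 0,"ry": 0,"rz": 0,"claw": 200},{"x": -0.145,"y": 0.227,"z": -0.118,"rx": 0,"ry": 0,"rz": 0,"claw": 200},{"x": -0.145,"y": 0.227,"z": -0.124,"rx": 0,"ry": 0,"rz": 0,"claw": 200}]}}

```text
t: 4.58
tool_pos: [0.549, -0.0308, 0.0287]
orientation: [-3.141, 0.001, 0.005]
force: [-5.3, 0.3, 9.9]
opening: 0.044
gripper_force: 20.0
```

>>> {"api": "arm_command", "payload": {"targets": [{"x": 0,"y": 0,"z": 0,"rx": 0,"ry": 0,"rz": 0,"claw": 200},{"x": 0,"y": 0,"z": 0,"rx": 0,"ry": 0,"rz": 0,"claw": 200},{"x": 0,"y": 0,"z": 0,"rx": 0,"ry": 0,"rz": 0,"claw": 200}]}}

```text
t: 4.83
tool_pos: [0.551, -0.0307, 0.0314]
orientation: [3.141, -0.001, 0.002]
force: [-0.3, -0.7, -0.7]
opening: 0.0439
gripper_force: 20.0
```

>>> {"api": "arm_command", "payload": {"targets": [{"x": 0,"y": 0,"z": -0.003,"rx": 0,"ry": 0,"rz": 0,"claw": 200},{"x": 0,"y": 0,"z": -0.003,"rx": 0,"ry": 0,"rz": 0,"claw": 200},{"x": 0,"y": 0,"z": -0.003,"rx": 0,"ry": 0,"rz": 0,"claw": 0},{"x": 0,"y": 0,"z": -0.003,"rx": 0,"ry": 0,"rz": 0,"claw": 0},{"x": 0,"y": 0,"z": -0.003,"rx": 0,"ry": 0,"rz": 0,"claw": 0},{"x": 0,"y": 0,"z": -0.003,"rx": 0,"ry": 0,"rz": 0,"claw": 0},{"x": 0,"y": 0,"z": 0.03,"rx": 0,"ry": 0,"rz": 0,"claw": 0},{"x": 0,"y": 0,"z": 0.1,"rx": 0,"ry": 0,"rz": 0,"claw": 0},{"x": 0,"y": 0,"z": 0.17,"rx": 0,"ry": 0,"rz": 0,"claw": 0},{"x": 0,"y": 0,"z": 0.19,"rx": 0,"ry": 0,"rz": 0,"claw": 0}]}}

```text
t: 5.67
tool_pos: [0.5532, -0.0305, 0.1316]
orientation: [3.14, -0.0, 0.012]
force: [1.6, 0.5, 0.8]
opening: 0.0913
gripper_force: 0.0
```

```bash
python3 - <<'E'
from h import *
s=robot.read_state(); print(s['tool_pos'],s['opening'])
c,im,d=shot('scene','s1.png')
E
```

```text
[ 0.55315772 -0.03051149  0.131644  ] 0.09125496529543728
```

View pics/s1.png

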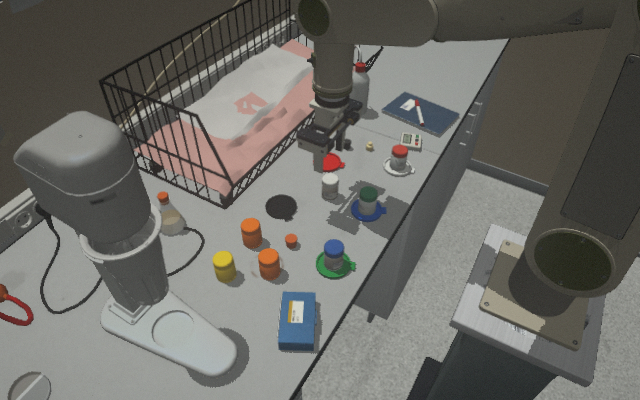

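>>> {"api": "arm_command", "payload": {"targets": [{"x": -0.03,"y": -0.055,"z": 0,"rx": 0,"ry": 0,"rz": 0,"claw": 0},{"x": -0.07,"y": -0.127,"z": 0,"rx": 0,"ry": 0,"rz": 0,"claw": 0},{"x": -0.11,"y": -0.2,"z": 0,"rx": 0,"ry": 0,"rz": 0,"claw": 0},{"x": -0.15,"y": -0.273,"z": 0,"rx": 0,"ry": 0,"rz": 0,"claw": 0},{"x": -0.19,"y": -0.346,"z": 0,"rx": 0,"ry": 0,"rz": 0,"claw": 0},{"x": -0.217,"y": -0.396,"z": 0,"rx": 0,"ry": 0,"rz": 0,"claw": 0},{"x": -0.217,"y": -0.396,"z": 0,"rx": 0,"ry": 0,"rz": 0,"claw": 0}]}}

```text
t: 6.3
tool_pos: [0.4389, -0.232, 0.1248]
orientation: [3.14, -0.007, -0.002]
force: [0.2, 0.1, -0.8]
opening: 0.0929
gripper_force: 0.0
```

>>> {"api": "arm_command", "payload": {"targets": [{"x": 0,"y": 0,"z": -0.03,"rx": 0,"ry": 0,"rz": 0,"claw": 0},{"x": 0,"y": 0,"z": -0.08,"rx": 0,"ry": 0,"rz": 0,"claw": 0},{"x": 0,"y": 0,"z": -0.13,"rx": 0,"ry": 0,"rz": 0,"claw": 0},{"x": 0,"y": 0,"z": -0.17,"rx": 0,"ry": 0,"rz": 0,"claw": 0},{"x": 0,"y": 0,"z": -0.186,"rx": 0,"ry": 0,"rz": 0,"claw": 40},{"x": 0,"y": 0,"z": -0.186,"rx": 0,"ry": 0,"rz": 0,"claw": 200},{"x": 0,"y": 0,"z": -0.186,"rx": 0,"ry": 0,"rz": 0,"claw": 200},{"x": 0,"y": 0,"z": -0.186,"rx": 0,"ry": 0,"rz": 0,"claw": 200},{"x": 0,"y": 0,"z": -0.186,"rx": 0,"ry": 0,"rz": 0,"claw": 200}]}}

```text
t: 7.05
tool_pos: [0.4429, -0.2288, 0.0343]
orientation: [3.14, 0.0, 0.004]
force: [-0.0, 0.2, -0.9]
opening: 0.0643
gripper_force: 0.0
```

>>> {"api": "arm_command", "payload": {"targets": [{"x": 0,"y": 0,"z": 0,"rx": 0,"ry": 0,"rz": 0,"claw": 200},{"x": 0,"y": 0,"z": 0,"rx": 0,"ry": 0,"rz": 0,"claw": 200},{"x": 0,"y": 0,"z": 0,"rx": 0,"ry": 0,"rz": 0,"claw": 200},{"x": 0,"y": 0,"z": 0,"rx": 0,"ry": 0,"rz": 0,"claw": 200},{"x": 0,"y": 0,"z": 0,"rx": 0,"ry": 0,"rz": 0,"claw": 200}]}}

```text
t: 7.47
tool_pos: [0.4421, -0.2285, 0.0333]
orientation: [3.141, -0.0, 0.002]
force: [-0.5, 0.8, 5.9]
opening: 0.044
gripper_force: 20.0
```

>>> {"api": "arm_command", "payload": {"targets": [{"x": 0,"y": 0,"z": 0.03,"rx": 0,"ry": 0,"rz": 0,"claw": 200},{"x": 0,"y": 0,"z": 0.08,"rx": 0,"ry": 0,"rz": 0,"claw": 200},{"x": 0.03,"y": 0.014,"z": 0.12,"rx": 0,"ry": 0,"rz": 0,"claw": 200},{"x": 0.09,"y": 0.042,"z": 0.12,"rx": 0,"ry": 0,"rz": 0,"claw": 200},{"x": 0.15,"y": 0.07,"z": 0.12,"rx": 0,"ry": 0,"rz": 0,"claw": 200},{"x": 0.21,"y": 0.099,"z": 0.12,"rx": 0,"ry": 0,"rz": 0,"claw": 200},{"x": 0.27,"y": 0.127,"z": 0.12,"rx": 0,"ry": 0,"rz": 0,"claw": 200},{"x": 0.32,"y": 0.15,"z": 0.12,"rx": 0,"ry": 0,"rz": 0,"claw": 200},{"x": 0.35,"y": 0.165,"z": 0.12,"rx": 0,"ry": 0,"rz": 0,"claw": 200},{"x": 0.358,"y": 0.169,"z": 0.12,"rx": 0,"ry": 0,"rz": 0,"claw": 200}]}}

```text
t: 8.3
tool_pos: [0.6225, -0.1419, 0.0921]
orientation: [-3.141, -0.003, -0.0]
force: [0.1, -0.7, -0.5]
opening: 0.0443
gripper_force: 20.0
```

>>> {"api": "arm_command", "payload": {"targets": [{"x": 0,"y": 0,"z": 0,"rx": 0,"ry": 0,"rz": 0,"claw": 200},{"x": 0,"y": 0,"z": -0.03,"rx": 0,"ry": 0,"rz": 0,"claw": 200},{"x": 0,"y": 0,"z": -0.07,"rx": 0,"ry": 0,"rz": 0,"claw": 200},{"x": 0,"y": 0,"z": -0.1,"rx": 0,"ry": 0,"rz": 0,"claw": 200},{"x": 0,"y": 0,"z": -0.114,"rx": 0,"ry": 0,"rz": 0,"claw": 200},{"x": 0,"y": 0,"z": -0.12,"rx": 0,"ry": 0,"rz": 0,"claw": 200},{"x": 0,"y": 0,"z": -0.12,"rx": 0,"ry": 0,"rz": 0,"claw": 200},{"x": 0,"y": 0,"z": -0.12,"rx": 0,"ry": 0,"rz": 0,"claw": 200}]}}

```text
t: 8.97
tool_pos: [0.6202, -0.1443, 0.0331]
orientation: [3.141, -0.002, 0.0]
force: [-0.8, 0.4, -1.6]
opening: 0.0445
gripper_force: 20.0
```

>>> {"api": "arm_command", "payload": {"targets": [{"x": 0,"y": 0,"z": -0.002,"rx": 0,"ry": 0,"rz": 0,"claw": 200},{"x": 0,"y": 0,"z": -0.002,"rx": 0,"ry": 0,"rz": 0,"claw": 0},{"x": 0,"y": 0,"z": -0.002,"rx": 0,"ry": 0,"rz": 0,"claw": 0},{"x": 0,"y": 0,"z": -0.002,"rx": 0,"ry": 0,"rz": 0,"claw": 0},{"x": 0,"y": 0,"z": -0.002,"rx": 0,"ry": 0,"rz": 0,"claw": 0},{"x": 0,"y": 0,"z": 0.03,"rx": 0,"ry": 0,"rz": 0,"claw": 0},{"x": 0,"y": 0,"z": 0.1,"rx": 0,"ry": 0,"rz": 0,"claw": 0},{"x": 0,"y": 0,"z": 0.17,"rx": 0,"ry": 0,"rz": 0,"claw": 0},{"x": 0,"y": 0,"z": 0.19,"rx": 0,"ry": 0,"rz": 0,"claw": 0}]}}

```text
t: 9.72
tool_pos: [0.6236, -0.1445, 0.134]
orientation: [3.139, -0.0, 0.012]
force: [-0.3, 0.2, 1.1]
opening: 0.0913
gripper_force: 0.0
```

>>> {"api": "arm_command", "payload": {"targets": [{"x": -0.02,"y": 0.033,"z": 0,"rx": 0,"ry": 0,"rz": 0,"claw": 0},{"x": -0.06,"y": 0.1,"z": 0,"rx": 0,"ry": 0,"rz": 0,"claw": 0},{"x": -0.1,"y": 0.16,"z": 0,"rx": 0,"ry": 0,"rz": 0,"claw": 0},{"x": -0.141,"y": 0.227,"z": 0,"rx": 0,"ry": 0,"rz": 0,"claw": 0},{"x": -0.141,"y": 0.227,"z": 0,"rx": 0,"ry": 0,"rz": 0,"claw": 0},{"x": -0.141,"y": 0.227,"z": -0.05,"rx": 0,"ry": 0,"rz": 0,"claw": 0},{"x": -0.141,"y": 0.227,"z": -0.1,"rx": 0,"ry": 0,"rz": 0,"claw": 0},{"x": -0.141,"y": 0.227,"z": -0.15,"rx": 0,"ry": 0,"rz": 0,"claw": 0},{"x": -0.141,"y": 0.227,"z": -0.19,"rx": 0,"ry": 0,"rz": 0,"claw": 0},{"x": -0.141,"y": 0.227,"z": -0.196,"rx": 0,"ry": 0,"rz": 0,"claw": 40}]}}

```text
t: 10.55
tool_pos: [0.547, -0.0297, 0.0253]
orientation: [-3.141, 0.0, 0.01]
force: [-1.4, 0.6, 0.1]
opening: 0.0901
gripper_force: 0.0
```

>>> {"api": "arm_command", "payload": {"targets": [{"x": 0,"y": 0,"z": 0,"rx": 0,"ry": 0,"rz": 0,"claw": 200},{"x": 0,"y": 0,"z": 0,"rx": 0,"ry": 0,"rz": 0,"claw": 200},{"x": 0,"y": 0,"z": 0,"rx": 0,"ry": 0,"rz": 0,"claw": 200},{"x": 0,"y": 0,"z": 0,"rx": 0,"ry": 0,"rz": 0,"claw": 200},{"x": 0,"y": 0,"z": 0,"rx": 0,"ry": 0,"rz": 0,"claw": 200},{"x": 0,"y": 0,"z": 0,"rx": 0,"ry": 0,"rz": 0,"claw": 200},{"x": 0,"y": 0,"z": 0,"rx": 0,"ry": 0,"rz": 0,"claw": 200},{"x": 0,"y": 0,"z": 0,"rx": 0,"ry": 0,"rz": 0,"claw": 200}]}}

```text
t: 11.22
tool_pos: [0.5506, -0.0302, 0.0302]
orientation: [3.141, -0.0, 0.001]
force: [-0.8, -0.8, 3.7]
opening: 0.0443
gripper_force: 20.0
```

>>> {"api": "arm_command", "payload": {"targets": [{"x": 0,"y": 0,"z": 0.03,"rx": 0,"ry": 0,"rz": 0,"claw": 200},{"x": 0,"y": 0,"z": 0.09,"rx": 0,"ry": 0,"rz": 0,"claw": 200},{"x": -0.02,"y": -0.036,"z": 0.142,"rx": 0,"ry": 0,"rz": 0,"claw": 200},{"x": -0.06,"y": -0.109,"z": 0.142,"rx": 0,"ry": 0,"rz": 0,"claw": 200},{"x": -0.1,"y": -0.181,"z": 0.142,"rx": 0,"ry": 0,"rz": 0,"claw": 200},{"x": -0.14,"y": -0.254,"z": 0.142,"rx": 0,"ry": 0,"rz": 0,"claw": 200},{"x": -0.18,"y": -0.326,"z": 0.142,"rx": 0,"ry": 0,"rz": 0,"claw": 200},{"x": -0.205,"y": -0.372,"z": 0.142,"rx": 0,"ry": 0,"rz": 0,"claw": 200},{"x": -0.216,"y": -0.392,"z": 0.142,"rx": 0,"ry": 0,"rz": 0,"claw": 200},{"x": -0.219,"y": -0.397,"z": 0.142,"rx": 0,"ry": 0,"rz": 0,"claw": 200}]}}

```text
t: 12.05
tool_pos: [0.4397, -0.2302, 0.1006]
orientation: [3.141, -0.005, -0.0]
force: [1.0, 0.4, -1.2]
opening: 0.0442
gripper_force: 20.0
```

>>> {"api": "arm_command", "payload": {"targets": [{"x": 0,"y": 0,"z": 0,"rx": 0,"ry": 0,"rz": 0,"claw": 200},{"x": 0,"y": 0,"z": -0.03,"rx": 0,"ry": 0,"rz": 0,"claw": 200},{"x": 0,"y": 0,"z": -0.07,"rx": 0,"ry": 0,"rz": 0,"claw": 200},{"x": 0,"y": 0,"z": -0.11,"rx": 0,"ry": 0,"rz": 0,"claw": 200},{"x": 0,"y": 0,"z": -0.127,"rx": 0,"ry": 0,"rz": 0,"claw": 200},{"x": 0,"y": 0,"z": -0.134,"rx": 0,"ry": 0,"rz": 0,"claw": 200},{"x": 0,"y": 0,"z": -0.135,"rx": 0,"ry": 0,"rz": 0,"claw": 200},{"x": 0,"y": 0,"z": -0.135,"rx": 0,"ry": 0,"rz": 0,"claw": 200}]}}

```text
t: 12.72
tool_pos: [0.4415, -0.2276, 0.0333]
orientation: [-3.141, -0.002, -0.0]
force: [0.4, -0.2, -1.1]
opening: 0.0439
gripper_force: 20.0
```

>>> {"api": "arm_command", "payload": {"targets": [{"x": 0,"y": 0,"z": -0.002,"rx": 0,"ry": 0,"rz": 0,"claw": 200},{"x": 0,"y": 0,"z": -0.002,"rx": 0,"ry": 0,"rz": 0,"claw": 0},{"x": 0,"y": 0,"z": -0.002,"rx": 0,"ry": 0,"rz": 0,"claw": 0},{"x": 0,"y": 0,"z": -0.002,"rx": 0,"ry": 0,"rz": 0,"claw": 0},{"x": 0,"y": 0,"z": -0.002,"rx": 0,"ry": 0,"rz": 0,"claw": 0},{"x": 0,"y": 0,"z": 0.03,"rx": 0,"ry": 0,"rz": 0,"claw": 0},{"x": 0,"y": 0,"z": 0.1,"rx": 0,"ry": 0,"rz": 0,"claw": 0},{"x": 0,"y": 0,"z": 0.17,"rx": 0,"ry": 0,"rz": 0,"claw": 0},{"x": 0,"y": 0,"z": 0.185,"rx": 0,"ry": 0,"rz": 0,"claw": 0}]}}

```text
t: 13.47
tool_pos: [0.4433, -0.2304, 0.1316]
orientation: [3.137, -0.0, 0.01]
force: [1.3, -0.2, 0.5]
opening: 0.0909
gripper_force: 0.0
```

>>> {"api": "arm_command", "payload": {"targets": [{"x": 0,"y": 0.04,"z": 0,"rx": 0,"ry": 0,"rz": 0,"claw": 0},{"x": 0,"y": 0.12,"z": 0,"rx": 0,"ry": 0,"rz": 0,"claw": 0},{"x": -0.004,"y": 0.2,"z": 0,"rx": 0,"ry": 0,"rz": 0,"claw": 0},{"x": -0.006,"y": 0.28,"z": 0,"rx": 0,"ry": 0,"rz": 0,"claw": 0},{"x": -0.008,"y": 0.36,"z": 0,"rx": 0,"ry": 0,"rz": 0,"claw": 0},{"x": -0.01,"y": 0.44,"z": 0,"rx": 0,"ry": 0,"rz": 0,"claw": 0},{"x": -0.012,"y": 0.52,"z": 0,"rx": 0,"ry": 0,"rz": 0,"claw": 0},{"x": -0.014,"y": 0.6,"z": 0,"rx": 0,"ry": 0,"rz": 0,"claw": 0},{"x": -0.016,"y": 0.68,"z": 0,"rx": 0,"ry": 0,"rz": 0,"claw": 0},{"x": -0.016,"y": 0.75,"z": 0,"rx": 0,"ry": 0,"rz": 0,"claw": 0}]}}

```text
t: 14.3
tool_pos: [0.4321, 0.1487, 0.1257]
orientation: [-3.141, -0.0, -0.001]
force: [0.7, -0.4, -0.8]
opening: 0.093
gripper_force: 0.0
```

>>> {"api": "arm_command", "payload": {"targets": [{"x": 0,"y": 0.027,"z": 0,"rx": 0,"ry": 0,"rz": 0,"claw": 0},{"x": 0,"y": 0.027,"z": 0,"rx": 0,"ry": 0,"rz": 0,"claw": 0},{"x": 0,"y": 0.027,"z": 0,"rx": 0,"ry": 0,"rz": 0,"claw": 0}]}}

```text
t: 14.55
tool_pos: [0.4324, 0.1603, 0.1254]
orientation: [3.141, 0.003, -0.001]
force: [0.3, -0.7, 0.9]
opening: 0.0928
gripper_force: 0.0
```

```bash
python3 - <<'E'
from h import *
s=robot.read_state(); print(s['tool_pos'],s['orientation'])
c,im,d=shot('top','t2.png')
for n,p,t in [('capW',(449,229),lambda h,s,v:(s<40)&(v>190)),('capR',(408,148),RED)]: print(n,blob(im,c,p,14,t,.067)[:3])
E
```

```text
[0.43240302 0.16027522 0.12536667] [ 3.14113516e+00  3.23808191e-03 -5.48058397e-04]
capW (array([ 0.4444, -0.2265]), array([451.6, 227.7]), 0.0455)
capR (array([ 0.6197, -0.1422]), array([408.4, 147.9]), 0.0478)
```

View pics/t2.png

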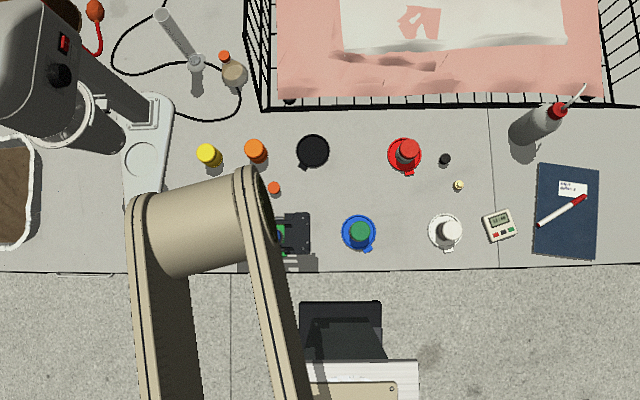

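Red and white jars now stand in their own stands, at (408,148) and (449,230). The gripper is over the blue jar.

>>> {"api": "arm_command", "payload": {"targets": [{"x": 0,"y": 0,"z": -0.03,"rx": 0,"ry": 0,"rz": 0,"claw": 0},{"x": 0,"y": 0,"z": -0.08,"rx": 0,"ry": 0,"rz": 0,"claw": 0},{"x": 0,"y": 0,"z": -0.13,"rx": 0,"ry": 0,"rz": 0,"claw": 0},{"x": 0,"y": 0,"z": -0.17,"rx": 0,"ry": 0,"rz": 0,"claw": 0},{"x": 0,"y": 0,"z": -0.186,"rx": 0,"ry": 0,"rz": 0,"claw": 40},{"x": 0,"y": 0,"z": -0.186,"rx": 0,"ry": 0,"rz": 0,"claw": 200},{"x": 0,"y": 0,"z": -0.186,"rx": 0,"ry": 0,"rz": 0,"claw": 200},{"x": 0,"y": 0,"z": -0.186,"rx": 0,"ry": 0,"rz": 0,"claw": 200},{"x": 0,"y": 0,"z": -0.186,"rx": 0,"ry": 0,"rz": 0,"claw": 200}]}}

```text
t: 15.35
tool_pos: [0.4341, 0.1599, 0.0343]
orientation: [-3.141, 0.001, -0.004]
force: [-0.0, -0.3, -0.1]
opening: 0.0641
gripper_force: 0.0
```

>>> {"api": "arm_command", "payload": {"targets": [{"x": 0,"y": 0,"z": 0,"rx": 0,"ry": 0,"rz": 0,"claw": 200},{"x": 0,"y": 0,"z": 0,"rx": 0,"ry": 0,"rz": 0,"claw": 200},{"x": 0,"y": 0,"z": 0,"rx": 0,"ry": 0,"rz": 0,"claw": 200},{"x": 0,"y": 0,"z": 0,"rx": 0,"ry": 0,"rz": 0,"claw": 200},{"x": 0,"y": 0,"z": 0,"rx": 0,"ry": 0,"rz": 0,"claw": 200}]}}

```text
t: 15.77
tool_pos: [0.4331, 0.1601, 0.0333]
orientation: [-3.141, 0.0, -0.002]
force: [-1.9, -0.8, 5.3]
opening: 0.0439
gripper_force: 20.0
```

>>> {"api": "arm_command", "payload": {"targets": [{"x": 0,"y": 0,"z": 0.03,"rx": 0,"ry": 0,"rz": 0,"claw": 200},{"x": 0,"y": 0,"z": 0.08,"rx": 0,"ry": 0,"rz": 0,"claw": 200},{"x": 0.02,"y": -0.022,"z": 0.12,"rx": 0,"ry": 0,"rz": 0,"claw": 200},{"x": 0.065,"y": -0.073,"z": 0.12,"rx": 0,"ry": 0,"rz": 0,"claw": 200},{"x": 0.11,"y": -0.123,"z": 0.12,"rx": 0,"ry": 0,"rz": 0,"claw": 200},{"x": 0.155,"y": -0.173,"z": 0.12,"rx": 0,"ry": 0,"rz": 0,"claw": 200},{"x": 0.19,"y": -0.212,"z": 0.12,"rx": 0,"ry": 0,"rz": 0,"claw": 200},{"x": 0.21,"y": -0.234,"z": 0.12,"rx": 0,"ry": 0,"rz": 0,"claw": 200},{"x": 0.215,"y": -0.24,"z": 0.12,"rx": 0,"ry": 0,"rz": 0,"claw": 200},{"x": 0.215,"y": -0.24,"z": 0.11,"rx": 0,"ry": 0,"rz": 0,"claw": 200}]}}

```text
t: 16.6
tool_pos: [0.5408, 0.0396, 0.088]
orientation: [-3.141, 0.002, -0.001]
force: [0.5, 1.1, -0.1]
opening: 0.044
gripper_force: 19.9
```

>>> {"api": "arm_command", "payload": {"targets": [{"x": 0,"y": 0,"z": -0.02,"rx": 0,"ry": 0,"rz": 0,"claw": 200},{"x": 0,"y": 0,"z": -0.06,"rx": 0,"ry": 0,"rz": 0,"claw": 200},{"x": 0,"y": 0,"z": -0.095,"rx": 0,"ry": 0,"rz": 0,"claw": 200},{"x": 0,"y": 0,"z": -0.11,"rx": 0,"ry": 0,"rz": 0,"claw": 200},{"x": 0,"y": 0,"z": -0.115,"rx": 0,"ry": 0,"rz": 0,"claw": 200},{"x": 0,"y": 0,"z": -0.117,"rx": 0,"ry": 0,"rz": 0,"claw": 200},{"x": 0,"y": 0,"z": -0.117,"rx": 0,"ry": 0,"rz": 0,"claw": 200}]}}

```text
t: 17.18
tool_pos: [0.5393, 0.041, 0.0287]
orientation: [-3.141, -0.002, 0.002]
force: [-0.8, 0.1, -0.1]
opening: 0.0439
gripper_force: 19.9
```

>>> {"api": "arm_command", "payload": {"targets": [{"x": 0,"y": 0,"z": 0,"rx": 0,"ry": 0,"rz": 0,"claw": 200},{"x": 0,"y": 0,"z": 0,"rx": 0,"ry": 0,"rz": 0,"claw": 0},{"x": 0,"y": 0,"z": 0,"rx": 0,"ry": 0,"rz": 0,"claw": 0},{"x": 0,"y": 0,"z": 0,"rx": 0,"ry": 0,"rz": 0,"claw": 0},{"x": 0,"y": 0,"z": 0,"rx": 0,"ry": 0,"rz": 0,"claw": 0},{"x": 0,"y": 0,"z": 0.03,"rx": 0,"ry": 0,"rz": 0,"claw": 0},{"x": 0,"y": 0,"z": 0.1,"rx": 0,"ry": 0,"rz": 0,"claw": 0},{"x": 0,"y": 0,"z": 0.17,"rx": 0,"ry": 0,"rz": 0,"claw": 0},{"x": 0,"y": 0,"z": 0.193,"rx": 0,"ry": 0,"rz": 0,"claw": 0}]}}

```text
t: 17.93
tool_pos: [0.5429, 0.0398, 0.1312]
orientation: [3.141, -0.001, 0.011]
force: [0.9, -0.1, 1.2]
opening: 0.0907
gripper_force: 0.0
```

>>> {"api": "arm_command", "payload": {"targets": [{"x": -0.04,"y": -0.03,"z": 0,"rx": 0,"ry": 0,"rz": 0,"claw": 0},{"x": -0.1,"y": -0.073,"z": 0,"rx": 0,"ry": 0,"rz": 0,"claw": 0},{"x": -0.16,"y": -0.117,"z": 0,"rx": 0,"ry": 0,"rz": 0,"claw": 0},{"x": -0.196,"y": -0.143,"z": 0,"rx": 0,"ry": 0,"rz": 0,"claw": 0},{"x": -0.196,"y": -0.143,"z": 0,"rx": 0,"ry": 0,"rz": 0,"claw": 0},{"x": -0.196,"y": -0.143,"z": -0.05,"rx": 0,"ry": 0,"rz": 0,"claw": 0},{"x": -0.196,"y": -0.143,"z": -0.1,"rx": 0,"ry": 0,"rz": 0,"claw": 0},{"x": -0.196,"y": -0.143,"z": -0.15,"rx": 0,"ry": 0,"rz": 0,"claw": 0},{"x": -0.196,"y": -0.143,"z": -0.18,"rx": 0,"ry": 0,"rz": 0,"claw": 0},{"x": -0.196,"y": -0.143,"z": -0.186,"rx": 0,"ry": 0,"rz": 0,"claw": 40}]}}

```text
t: 18.77
tool_pos: [0.4401, -0.031, 0.0295]
orientation: [-3.141, 0.001, 0.007]
force: [-0.8, 0.2, 0.1]
opening: 0.09
gripper_force: 0.0
```

>>> {"api": "arm_command", "payload": {"targets": [{"x": 0,"y": 0,"z": 0,"rx": 0,"ry": 0,"rz": 0,"claw": 200},{"x": 0,"y": 0,"z": 0,"rx": 0,"ry": 0,"rz": 0,"claw": 200},{"x": 0,"y": 0,"z": 0,"rx": 0,"ry": 0,"rz": 0,"claw": 200},{"x": 0,"y": 0,"z": 0,"rx": 0,"ry": 0,"rz": 0,"claw": 200},{"x": 0,"y": 0,"z": 0,"rx": 0,"ry": 0,"rz": 0,"claw": 200},{"x": 0,"y": 0,"z": 0,"rx": 0,"ry": 0,"rz": 0,"claw": 200},{"x": 0,"y": 0,"z": 0,"rx": 0,"ry": 0,"rz": 0,"claw": 200},{"x": 0,"y": 0,"z": 0,"rx": 0,"ry": 0,"rz": 0,"claw": 200}]}}

```text
t: 19.43
tool_pos: [0.4425, -0.0317, 0.0331]
orientation: [3.142, -0.0, 0.001]
force: [-0.6, 0.2, 3.5]
opening: 0.0436
gripper_force: 20.0
```

>>> {"api": "arm_command", "payload": {"targets": [{"x": 0,"y": 0,"z": 0.03,"rx": 0,"ry": 0,"rz": 0,"claw": 200},{"x": 0,"y": 0,"z": 0.08,"rx": 0,"ry": 0,"rz": 0,"claw": 200},{"x": -0.002,"y": 0.04,"z": 0.12,"rx": 0,"ry": 0,"rz": 0,"claw": 200},{"x": -0.006,"y": 0.11,"z": 0.12,"rx": 0,"ry": 0,"rz": 0,"claw": 200},{"x": -0.01,"y": 0.18,"z": 0.12,"rx": 0,"ry": 0,"rz": 0,"claw": 200},{"x": -0.013,"y": 0.25,"z": 0.12,"rx": 0,"ry": 0,"rz": 0,"claw": 200},{"x": -0.016,"y": 0.32,"z": 0.12,"rx": 0,"ry": 0,"rz": 0,"claw": 200},{"x": -0.02,"y": 0.365,"z": 0.12,"rx": 0,"ry": 0,"rz": 0,"claw": 200},{"x": -0.02,"y": 0.38,"z": 0.12,"rx": 0,"ry": 0,"rz": 0,"claw": 200},{"x": -0.02,"y": 0.383,"z": 0.12,"rx": 0,"ry": 0,"rz": 0,"claw": 200}]}}

```text
t: 20.27
tool_pos: [0.4318, 0.1611, 0.0925]
orientation: [3.142, 0.004, -0.0]
force: [0.2, 0.6, 0.0]
opening: 0.0436
gripper_force: 20.0
```

>>> {"api": "arm_command", "payload": {"targets": [{"x": 0,"y": 0,"z": 0,"rx": 0,"ry": 0,"rz": 0,"claw": 200},{"x": 0,"y": 0,"z": -0.03,"rx": 0,"ry": 0,"rz": 0,"claw": 200},{"x": 0,"y": 0,"z": -0.07,"rx": 0,"ry": 0,"rz": 0,"claw": 200},{"x": 0,"y": 0,"z": -0.1,"rx": 0,"ry": 0,"rz": 0,"claw": 200},{"x": 0,"y": 0,"z": -0.114,"rx": 0,"ry": 0,"rz": 0,"claw": 200},{"x": 0,"y": 0,"z": -0.12,"rx": 0,"ry": 0,"rz": 0,"claw": 200},{"x": 0,"y": 0,"z": -0.12,"rx": 0,"ry": 0,"rz": 0,"claw": 200},{"x": 0,"y": 0,"z": -0.12,"rx": 0,"ry": 0,"rz": 0,"claw": 200}]}}

```text
t: 20.93
tool_pos: [0.4327, 0.1589, 0.0331]
orientation: [3.141, -0.002, 0.001]
force: [-0.2, 0.7, -0.4]
opening: 0.0441
gripper_force: 20.0
```

>>> {"api": "arm_command", "payload": {"targets": [{"x": 0,"y": 0,"z": -0.002,"rx": 0,"ry": 0,"rz": 0,"claw": 200},{"x": 0,"y": 0,"z": -0.002,"rx": 0,"ry": 0,"rz": 0,"claw": 0},{"x": 0,"y": 0,"z": -0.002,"rx": 0,"ry": 0,"rz": 0,"claw": 0},{"x": 0,"y": 0,"z": -0.002,"rx": 0,"ry": 0,"rz": 0,"claw": 0},{"x": 0,"y": 0,"z": -0.002,"rx": 0,"ry": 0,"rz": 0,"claw": 0},{"x": 0,"y": 0,"z": 0.03,"rx": 0,"ry": 0,"rz": 0,"claw": 0},{"x": 0,"y": 0,"z": 0.1,"rx": 0,"ry": 0,"rz": 0,"claw": 0},{"x": 0,"y": 0,"z": 0.17,"rx": 0,"ry": 0,"rz": 0,"claw": 0},{"x": 0,"y": 0,"z": 0.186,"rx": 0,"ry": 0,"rz": 0,"claw": 0}]}}

```text
t: 21.68
tool_pos: [0.4351, 0.1606, 0.1314]
orientation: [-3.14, 0.0, -0.012]
force: [0.5, -0.8, 0.9]
opening: 0.091
gripper_force: 0.0
```

>>> {"api": "arm_command", "payload": {"targets": [{"x": 0.04,"y": -0.044,"z": 0,"rx": 0,"ry": 0,"rz": 0,"claw": 0},{"x": 0.09,"y": -0.1,"z": 0,"rx": 0,"ry": 0,"rz": 0,"claw": 0},{"x": 0.14,"y": -0.155,"z": 0,"rx": 0,"ry": 0,"rz": 0,"claw": 0},{"x": 0.19,"y": -0.21,"z": 0,"rx": 0,"ry": 0,"rz": 0,"claw": 0},{"x": 0.216,"y": -0.24,"z": 0,"rx": 0,"ry": 0,"rz": 0,"claw": 0},{"x": 0.216,"y": -0.24,"z": 0,"rx": 0,"ry": 0,"rz": 0,"claw": 0},{"x": 0.216,"y": -0.24,"z": -0.05,"rx": 0,"ry": 0,"rz": 0,"claw": 0},{"x": 0.216,"y": -0.24,"z": -0.1,"rx": 0,"ry": 0,"rz": 0,"claw": 0},{"x": 0.216,"y": -0.24,"z": -0.15,"rx": 0,"ry": 0,"rz": 0,"claw": 0},{"x": 0.216,"y": -0.24,"z": -0.18,"rx": 0,"ry": 0,"rz": 0,"claw": 0}]}}

```text
t: 22.52
tool_pos: [0.5379, 0.0405, 0.0325]
orientation: [-3.141, -0.0, 0.006]
force: [-0.1, -0.3, -0.4]
opening: 0.0927
gripper_force: 0.0
```

>>> {"api": "arm_command", "payload": {"targets": [{"x": 0,"y": 0,"z": -0.012,"rx": 0,"ry": 0,"rz": 0,"claw": 40},{"x": 0,"y": 0,"z": -0.012,"rx": 0,"ry": 0,"rz": 0,"claw": 200},{"x": 0,"y": 0,"z": -0.012,"rx": 0,"ry": 0,"rz": 0,"claw": 200},{"x": 0,"y": 0,"z": -0.012,"rx": 0,"ry": 0,"rz": 0,"claw": 200},{"x": 0,"y": 0,"z": -0.012,"rx": 0,"ry": 0,"rz": 0,"claw": 200},{"x": 0,"y": 0,"z": -0.012,"rx": 0,"ry": 0,"rz": 0,"claw": 200},{"x": 0,"y": 0,"z": -0.012,"rx": 0,"ry": 0,"rz": 0,"claw": 200},{"x": 0,"y": 0,"z": -0.012,"rx": 0,"ry": 0,"rz": 0,"claw": 200},{"x": 0,"y": 0,"z": -0.012,"rx": 0,"ry": 0,"rz": 0,"claw": 200}]}}

```text
t: 23.27
tool_pos: [0.5406, 0.0399, 0.0302]
orientation: [-3.142, 0.0, -0.001]
force: [-2.3, -0.2, 2.5]
opening: 0.0437
gripper_force: 20.0
```

>>> {"api": "arm_command", "payload": {"targets": [{"x": 0,"y": 0,"z": 0.03,"rx": 0,"ry": 0,"rz": 0,"claw": 200},{"x": 0,"y": 0,"z": 0.09,"rx": 0,"ry": 0,"rz": 0,"claw": 200},{"x": -0.02,"y": -0.015,"z": 0.142,"rx": 0,"ry": 0,"rz": 0,"claw": 200},{"x": -0.07,"y": -0.051,"z": 0.142,"rx": 0,"ry": 0,"rz": 0,"claw": 200},{"x": -0.12,"y": -0.087,"z": 0.142,"rx": 0,"ry": 0,"rz": 0,"claw": 200},{"x": -0.165,"y": -0.12,"z": 0.142,"rx": 0,"ry": 0,"rz": 0,"claw": 200},{"x": -0.19,"y": -0.138,"z": 0.142,"rx": 0,"ry": 0,"rz": 0,"claw": 200},{"x": -0.198,"y": -0.144,"z": 0.142,"rx": 0,"ry": 0,"rz": 0,"claw": 200},{"x": -0.198,"y": -0.144,"z": 0.142,"rx": 0,"ry": 0,"rz": 0,"claw": 200}]}}

```text
t: 24.02
tool_pos: [0.4406, -0.0327, 0.1006]
orientation: [3.142, -0.003, 0.0]
force: [0.0, 0.2, 0.2]
opening: 0.0437
gripper_force: 19.9
```

>>> {"api": "arm_command", "payload": {"targets": [{"x": 0,"y": 0,"z": 0,"rx": 0,"ry": 0,"rz": 0,"claw": 200},{"x": 0,"y": 0,"z": -0.03,"rx": 0,"ry": 0,"rz": 0,"claw": 200},{"x": 0,"y": 0,"z": -0.07,"rx": 0,"ry": 0,"rz": 0,"claw": 200},{"x": 0,"y": 0,"z": -0.11,"rx": 0,"ry": 0,"rz": 0,"claw": 200},{"x": 0,"y": 0,"z": -0.127,"rx": 0,"ry": 0,"rz": 0,"claw": 200},{"x": 0,"y": 0,"z": -0.134,"rx": 0,"ry": 0,"rz": 0,"claw": 200},{"x": 0,"y": 0,"z": -0.135,"rx": 0,"ry": 0,"rz": 0,"claw": 200},{"x": 0,"y": 0,"z": -0.135,"rx": 0,"ry": 0,"rz": 0,"claw": 200}]}}

```text
t: 24.68
tool_pos: [0.442, -0.0317, 0.0335]
orientation: [-3.142, -0.001, -0.0]
force: [0.4, -0.1, 0.1]
opening: 0.0438
gripper_force: 20.0
```

>>> {"api": "arm_command", "payload": {"targets": [{"x": 0,"y": 0,"z": -0.002,"rx": 0,"ry": 0,"rz": 0,"claw": 200},{"x": 0,"y": 0,"z": -0.002,"rx": 0,"ry": 0,"rz": 0,"claw": 0},{"x": 0,"y": 0,"z": -0.002,"rx": 0,"ry": 0,"rz": 0,"claw": 0},{"x": 0,"y": 0,"z": -0.002,"rx": 0,"ry": 0,"rz": 0,"claw": 0},{"x": 0,"y": 0,"z": -0.002,"rx": 0,"ry": 0,"rz": 0,"claw": 0},{"x": 0,"y": 0,"z": 0.03,"rx": 0,"ry": 0,"rz": 0,"claw": 0},{"x": 0,"y": 0,"z": 0.1,"rx": 0,"ry": 0,"rz": 0,"claw": 0},{"x": 0,"y": 0,"z": 0.17,"rx": 0,"ry": 0,"rz": 0,"claw": 0},{"x": 0,"y": 0,"z": 0.24,"rx": 0,"ry": 0,"rz": 0,"claw": 0},{"x": 0,"y": 0,"z": 0.3,"rx": 0,"ry": 0,"rz": 0,"claw": 0}]}}

```text
t: 25.52
tool_pos: [0.4413, -0.0322, 0.1856]
orientation: [3.141, -0.0, 0.002]
force: [0.3, -0.1, 0.0]
opening: 0.0928
gripper_force: 0.0
```

>>> {"api": "arm_command", "payload": {"targets": [{"x": 0,"y": -0.08,"z": 0,"rx": 0,"ry": 0,"rz": 0,"claw": 0},{"x": 0,"y": -0.16,"z": 0.03,"rx": 0,"ry": 0,"rz": 0,"claw": 0},{"x": 0,"y": -0.24,"z": 0.06,"rx": 0,"ry": 0,"rz": 0,"claw": 0},{"x": 0,"y": -0.32,"z": 0.06,"rx": 0,"ry": 0,"rz": 0,"claw": 0},{"x": -0.05,"y": -0.4,"z": 0.06,"rx": 0,"ry": 0,"rz": 0,"claw": 0},{"x": -0.1,"y": -0.48,"z": 0.06,"rx": 0,"ry": 0,"rz": 0,"claw": 0},{"x": -0.15,"y": -0.54,"z": 0.06,"rx": 0,"ry": 0,"rz": 0,"claw": 0},{"x": -0.2,"y": -0.6,"z": 0.06,"rx": 0,"ry": 0,"rz": 0,"claw": 0},{"x": -0.25,"y": -0.66,"z": 0.06,"rx": 0,"ry": 0,"rz": 0,"claw": 0},{"x": -0.3,"y": -0.72,"z": 0.06,"rx": 0,"ry": 0,"rz": 0,"claw": 0}]}}

```text
t: 26.35
tool_pos: [0.29, -0.3929, 0.2132]
orientation: [3.141, -0.0, 0.0]
force: [1.0, -1.1, -0.0]
opening: 0.0928
gripper_force: 0.0
```

```bash
python3 - <<'E'
from h import *
s=robot.read_state(); print(s['tool_pos'],s['t'])
shot('scene','s3.png')
c,im,d=shot('top','t3.png'); a=cv2.resize(cv2.imread('pics/t3.png')[120:270,220:480],None,fx=3,fy=3); b=cv2.imread('pics/s3.png')[120:290,220:430]
cv2.imwrite('pics/f.png',a); cv2.imwrite('pics/g.png',cv2.resize(b,None,fx=3,fy=3))
E
```

```text
[ 0.28999841 -0.39287453  0.21318733] 26.35
```

View pics/f.png

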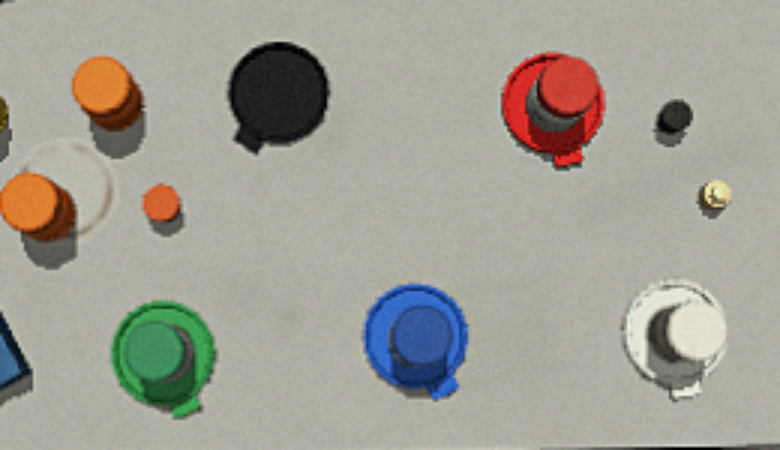

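View pics/g.png

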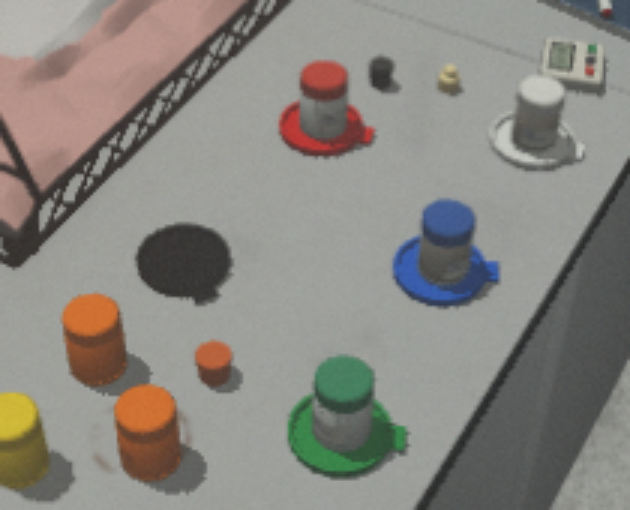

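All four jars stand upright and centred in the stands of their own colours, and the arm is clear.

```bash
python3 -c "
from plant import robot
print(robot.close_job())"
```

```text
the job is handed in; nothing more can be done
None
```

The job is handed in at about 26 s of the 104 s: the last pictures show each jar upright in the stand of its cap's colour with the arm clear, but no verdict came back.

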